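Seat the cradle head of a core orientation jig on its keyed hub and hold it down

TASK

Fit the cradle head of the core orientation jig onto its base: lift it out of the bored wooden block, lower its keyed shaft into the hub, turn the head until the key finds the keyway and slips in, then push it fully home, collar flush on the hub, against the lift spring. Finish while still holding the head and pressing it home, so that I can tighten the clamp screw: do not let go. Leave the gneiss core, wedge, spatula and hand lens where they lie.

Things in the scene. Friction and masses are not known exactly. Their poses are not given: they have to be found in the camera images.
- cradle_head: loose head of the jig, about 0.42 kg, standing upright in the wooden block at the start. Origin: centre of the shaft's lower end; z up along the shaft; +x towards the key and the red end stop. Along z: steel shaft 22 mm diameter, 0 to 42 mm (nose tapered from 16 mm over the first 5); collar 52 mm diameter, 42 to 50; yoke 30 x 35 mm, 50 to 80; aluminium V cradle, 80 to 106
- key_foot (a point): point of the head: lower end of its brass key, 14 mm above the shaft's lower end and 13 mm from the axis, on the +x side. The key is 8 mm wide, stands out to 15.5 mm from the axis and runs from here up to the collar; its foot is bevelled over 2 mm. Above the foot the shaft cannot enter the bore unless the key is at the keyway: the collar then stays 28 mm above the hub
- collar_face (a point): point of the head: centre of the collar's flat underside, on the shaft axis, 42 mm above the shaft's lower end; it lies on the hub's top face when home
- cradle_mid (a point): point of the head: on the shaft axis at mid height of the V cradle, 93 mm above the shaft's lower end; grip here, across y. The cradle is a straight channel 110 mm long (x), 44 mm wide (y), with upright parallel outer sides 26 mm high, centred over the shaft; a red end-stop plate, 44 mm wide, stands at its +x end (x 55 to 59 mm), 27 mm higher than this point
- rest: fixed wooden block 110 x 110 x 55 mm (origin: centre of its underside) with an upright round hole of 37 mm diameter through its middle; the head's shaft hangs loosely in it, the collar lying on the block's top, the shaft's end 13 mm above the table
- jig_base: fixed aluminium base disc of the jig, 150 mm diameter, flat top 20 mm above the table, with a black graduated ring and a red index mark at the rim on its +x side. Origin: on the axis at table height. On it stands the steel hub, 56 mm outer diameter, top face 65 mm above the table. A clamp screw with a black cross bar sticks out of the hub, 48 mm from the axis, 46 mm above the table
- hub_mouth (a point): on the hub's axis at its top face; axes as the base's. The hub has an upright bore, 24 mm diameter, with one keyway 9.6 mm wide reaching 17 mm from the axis, a notch in the top face with a yellow paint line at its outer end. The hub is clamped stiffly where it was last set: the keyway points within 0.30 rad (17 degrees) either side of the red index mark (+x); find it by feel or sight
- pad_top (a point): point of the base: centre of the unpressed spring pad in the bore, 37 mm below the hub's top face. It meets the shaft's end when the collar is still 5 mm above the hub, pushes up with 7 N at first and 11 N when the collar is flush, so a head that is let go rises again
- gneiss_core: bystander: banded grey piece of drill core, 47 mm diameter, 120 mm long, lying; origin under its middle
- wedge: bystander: orange plastic wedge 90 x 34 x 24 mm; origin under its middle
- spatula: bystander: stainless steel spatula, about 200 mm long, lying; origin under its middle
- loupe: bystander: brass-bound hand lens, 44 mm diameter, 9 mm thick, with a 70 mm black handle, lying; origin under the glass
Mind the look-alikes: they are no part of the job. There is more than one size of the rest; the one meant has the size given above.

How it is judged:
On the way, in this order (a step that is already met when the one before it is completed fails the run):
1. the head is held with its shaft lifted clear of the wooden block (z of cradle_head in the frame of rest above 0.06 m and contact force between the fingers and cradle_head above 1 N), for 0.1 s.
2. the shaft is in the hub and the key has slipped into the keyway (collar less than 22 mm above the hub) (z of collar_face in the frame of hub_mouth below 0.022 m and horizontal distance between collar_face and hub_mouth below 0.004 m and angle between cradle_head's own z axis and vertical below 0.15 rad), for 0.1 s.
At the end, for the whole second after the job is handed in: the head's collar lies flush on the hub (within 1.5 mm), centred within 3 mm and upright within 0.04 rad, the key in the keyway; the head presses on the jig with more than 7 N (its own weight is under 5 N) and is still held in the fingers, at rest, through the last second (z of collar_face in the frame of hub_mouth between -0.003 and 0.0015 m and horizontal distance between collar_face and hub_mouth below 0.003 m and angle between cradle_head's own z axis and vertical below 0.04 rad and contact force between the fingers and cradle_head above 2 N and contact force between cradle_head and jig_base above 7 N and linear speed of cradle_head below 0.02 m/s); the arm keeps its last pose, push and grip.
It fails at once if the gneiss core is moved more than 25 mm (distance of gneiss_core from where it was at the start of the episode above 0.025 m).
It fails at once if the wedge is moved more than 25 mm (distance of wedge from where it was at the start of the episode above 0.025 m).
It fails at once if the spatula is moved more than 25 mm (distance of spatula from where it was at the start of the episode above 0.025 m).
It fails at once if the hand lens is moved more than 25 mm (distance of loupe from where it was at the start of the episode above 0.025 m).
It also fails if it takes over 58 s, if anything falls off the work surface, if the arm or the gripper's body presses on something with over 40 N, if the wrist force passes 120 N, or if a joint passes its speed limit or range.

ROBOT

A 6-joint arm with a two-finger parallel gripper is mounted at the origin on the work surface. World frame = base frame: x ahead of the robot, y to its left, z up, the work surface at z = 0. Lengths are in m, angles in rad, forces in N, time in s.
With the tool pointing down it reaches from about 0.4 to 0.925 m from the base axis. Payload 12.5 kg.
Tool frame: the origin (TCP) lies between the finger pads; the fingertips stand 25 mm ahead of it and the grasp point (between the pads) lies 6 mm ahead of it; z points along the fingers, y is the direction in which the jaws open and shut (so a half turn about z gives the same grasp; the last joint's range is limited). The gripper opens to 95 mm and grips with 3 to 60 N. Pads are 20 mm wide; open, the fingers measure 119 mm over their backs; the gripper's body (75 mm by 180 mm) begins 59 mm behind the grasp point.
Start: joints at [1.063, 0.491, 1.559, -0, 1.092, -0.106], TCP at [0.244, 0.575, 0.216] pointing down, gripper open.
Joint ranges: [-3.1, 3.1], [-0.84, 2.19], [0.05, 2.79], [-1.13, 4.28], [0.06, 2.93], [-2.69, 2.69]. Speed limits (rad/s): [2.22, 2.22, 2.79, 3.14, 3.14, 3.14].

INTERFACE

Orientations are given as a unit quaternion [w, x, y, z].
In Python, from bench import robot gives the robot as it stands. The module is installed in compiled form; this text tells all that it offers.
- The arm moves only by the shell command python3 -m handwheel 'ROWS' [OPENING] [FORCE]. ROWS is a JSON object of lists of equal length, an entry for each row: "offset": the shift along the tool's x, y, z in mm, a list of three; "turn": the turn, a rotation vector about the tool's x, y, z in rad, a list of three. In form: {"offset": [[dx, dy, dz], ...], "turn": [[rx, ry, rz], ...]}. A call has 1 to 8 rows; each row shifts and turns the pose as measured when the row begins, along the tool's axes as they then stand; what a row does not reach is not made up. A row lasts 1/10 s, in which the tool goes at most 50 mm and 8.59 degrees, less where a joint would pass 70% of its speed; a pose out of reach is approached as far as the arm can. A call with a gripper value outside its range is refused whole. OPENING is the finger opening in mm, from 0 to 95.1, set as the call begins (- or left out, the last holds). The fingers move at their own pace and stop on an object; FORCE is the grip in N (left out, the last holds). Time passes only in rows, so rows that do not move let the fingers close. It gives the time, the measured TCP pose, the force and the opening at its end, in the units of the state.
- robot.observe(): the state, without advancing time (a new reading comes with each control period).
- robot.camera(name): name is "scene" or "top"; returns a dict with "frame" (480x640x3 uint8, blue, green, red), "fx", "fy", "cx", "cy" (pixels), "distortion" ([k1, k2, p1, p2, k3] as OpenCV has them; the pictures are not rectified), "rvec" (rotation vector, rad) and "tvec" (3), from world to camera coordinates, as OpenCV has them. Camera axes: x right, y down, z forward; pixel columns grow to the right and rows downward; lengths in m; the calibration is good to about 2 mm. A picture is of the moment at which its call begins. There is no depth.
- robot.sign_off(): hands the job in, once; it reports no verdict.
The state is a dict: "t": time; "q": joint angles; "dq": joint speeds; "tau": joint torques, N m; "position": TCP position; "tool_rot": TCP orientation; "ft_force": force on the tool from outside, world axes, zero at the start; "moment": the same for the moment, N m; "opening": finger opening in m.
Only numpy, scipy, OpenCV 4.12 (cv2) and the standard library are available. Lean on these libraries where they do the work, as an engineer would, in place of code of your own. Each camera call takes 0.05 s, during which the arm holds its last target.

## Working session

There is one attempt and no reset: what is moved stays moved. The work goes in short steps, Python scripts to look and compute and a shell command to move; the robot and the scene stay as the last step left them, time stands still between calls to the robot, and variables do not carry over. Pictures are saved under pics/ and viewed, and the job is handed in when it is done.

```bash
mkdir -p pics; cat > h.py <<'E'
import numpy as np, cv2
from bench import robot
def cam(name,fn=None):
    c=robot.camera(name)
    if fn: cv2.imwrite('pics/'+fn,c['frame'])
    c['K']=np.array([[c['fx'],0,c['cx']],[0,c['fy'],c['cy']],[0,0,1.]]);c['d']=np.array(c['distortion'],float)
    c['R']=cv2.Rodrigues(np.array(c['rvec'],float))[0];c['t']=np.array(c['tvec'],float).ravel();c['rv']=np.array(c['rvec'],float)
    return c
def ray(c,uv,z):
    p=cv2.undistortPoints(np.array([[uv]],float),c['K'],c['d'])[0,0]
    d=c['R'].T@np.array([p[0],p[1],1]);o=-c['R'].T@c['t']
    return o+d*(z-o[2])/d[2]
def proj(c,P):
    return cv2.projectPoints(np.array(P,float).reshape(-1,1,3),c['rv'],c['t'],c['K'],c['d'])[0][:,0]
E
python3 - <<'E'
from h import *
import pickle
for n in('scene','top'):
    c=cam(n,n+'0.png'); pickle.dump(c,open(n+'0.pkl','wb')); print(n,-c['R'].T@c['t'])
print(robot.observe())
E
```

```text
scene [ 1.52141256 -0.53257803  0.91329814]
top [ 0.54075362 -0.12153182  0.97633263]
{'t': 0.1, 'q': array([ 1.06342055e+00,  4.91445901e-01,  1.55936618e+00, -3.61472742e-05,
        1.09171319e+00, -1.05604374e-01]), 'dq': array([ 0.00122727, -0.00192057, -0.00319258, -0.00188333,  0.00077565,
        0.00025761]), 'tau': array([ 2.36348387e-03, -6.13622260e+01, -2.58607757e+01,  6.94108335e-02,
        4.69654449e-02, -5.39516873e-05]), 'position': array([0.24429375, 0.57505252, 0.21516104]), 'tool_rot': array([-1.25403403e-04,  1.99529108e-01,  9.79891789e-01, -4.49413433e-04]), 'ft_force': array([ 0.08251566, -0.27747186, -0.15125238]), 'moment': array([0.00406265, 0.01826832, 0.06814825]), 'opening': 0.09493934669117375}
```

View pics/scene0.png

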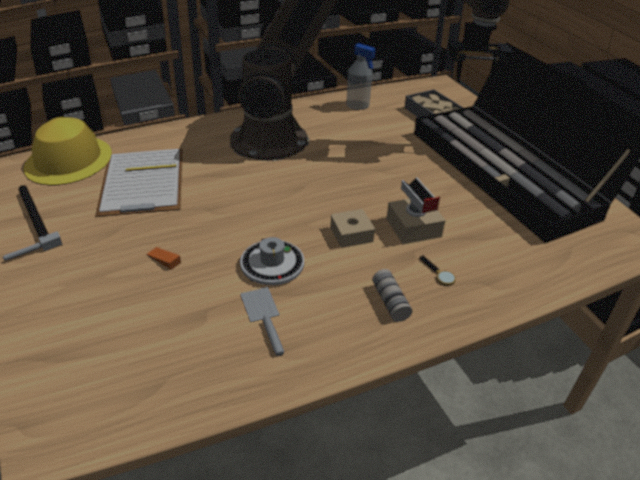

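View pics/top0.png

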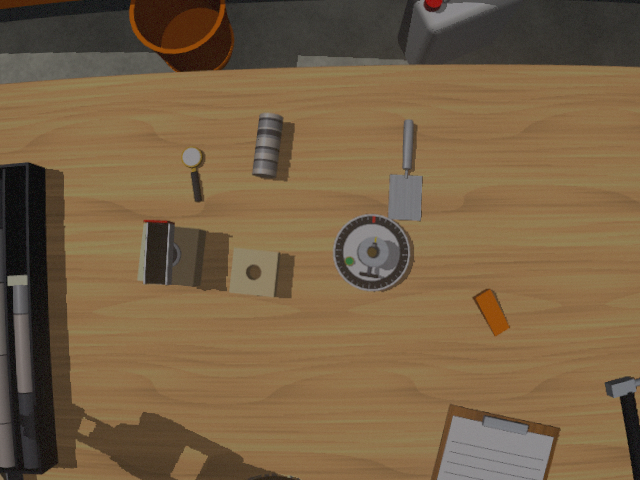

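The head stands in the left-hand block in the top view, around (165,252) with its red stop at (155,222). The hub is at (372,252) and its index mark at (374,219). The empty block at (254,272) is the look-alike. Next I zoom in.

```bash
python3 - <<'E'
import cv2
t=cv2.imread('pics/top0.png');s=cv2.imread('pics/scene0.png')
a=cv2.resize(t[200:304,120:220],(400,416),interpolation=2);b=cv2.resize(t[205:301,322:422],(400,384),interpolation=2)
b=cv2.copyMakeBorder(b,0,32,0,0,0);cv2.imwrite('pics/z1.png',cv2.hconcat([a,b]))
a=cv2.resize(s[170:250,370:460],None,fx=4.4,fy=4.4,interpolation=2);b=cv2.resize(s[220:300,225:315],None,fx=4.4,fy=4.4,interpolation=2)
cv2.imwrite('pics/z2.png',cv2.hconcat([a,b]))
E
```

```text
(no output)
```

View pics/z1.png

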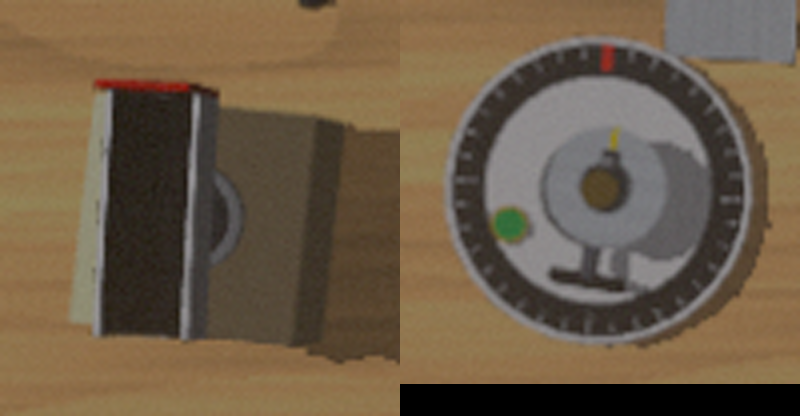

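View pics/z2.png

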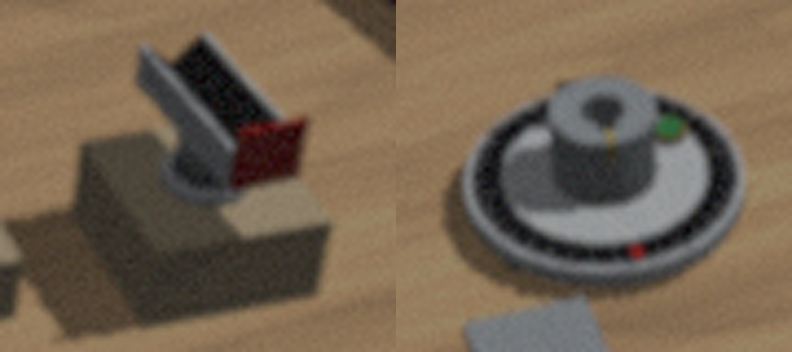

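```bash
python3 - <<'E'
from h import *
import pickle
c=pickle.load(open('top0.pkl','rb'));s=pickle.load(open('scene0.pkl','rb'))
def masks(f):
    h=cv2.cvtColor(f,cv2.COLOR_BGR2HSV).astype(int)
    return h
np.set_printoptions(precision=4,suppress=True)
h=masks(c['frame'])
def pts(m,y0,y1,x0,x1):
    ys,xs=np.nonzero(m[y0:y1,x0:x1]); return np.c_[xs+x0,ys+y0]
red=((h[...,0]<8)|(h[...,0]>172))&(h[...,1]>140)
ri=pts(red,205,235,360,390); print('index',len(ri),ri.mean(0),ray(c,ri.mean(0),.02))
yel=(abs(h[...,0]-27)<6)&(h[...,1]>150)&(h[...,2]>90)
yy=pts(yel,230,246,365,385); print('yellow',yy.tolist(),yy.mean(0),ray(c,yy.mean(0),.065))
rs=pts(red,210,235,140,182); print('stop',rs.min(0),rs.max(0))
# hub centre by edges candidates
z=lambda u,v,x0,y0:((u+.5)/4-.5+x0,(v+.5)/4-.5+y0)
hub=ray(c,z(204,187,322,205),.065);print('hub top',hub)
base=ray(c,z(200,190,322,205),.02);print('disc',base)
bore=ray(c,z(199,187,322,205),.03);print('bore deep',bore)
for n,p,zz in [('TL',(97,90),.119),('TR',(194,92),.119),('BL',(95,335),.119),('BR',(189,339),.119),('stopL',(95,80),.133),('stopR',(190,84),.133)]:
    print(n,ray(c,z(*p,120,200),zz))
# project guesses
sz=lambda u,v,x0,y0:((u+.5)/4.4-.5+x0,(v+.5)/4.4-.5+y0)
print('scene hub top',ray(s,sz(604-396,110,225,220),.065),'yellow',ray(s,sz(611-396,129,225,220),.065),'index',ray(s,sz(637-396,251,225,220),.02))
for n,p,zz in [('stopTL',(238,133),.133),('stopTR',(307,120),.133)]: print(n,ray(s,sz(*p,370,170),zz))
E
```

```text
index 19 [373.2632 219.2105] [ 0.628  -0.2034  0.02  ]
yellow [[375, 239], [375, 240], [375, 241]] [375. 240.] [ 0.5853 -0.2019  0.065 ]
stop [144 220] [171 222]
hub top [ 0.5644 -0.1971  0.065 ]
disc [ 0.5641 -0.1988  0.02  ]
bore deep [ 0.5653 -0.1976  0.03  ]
TL [0.6212 0.2132 0.119 ]
TR [0.6195 0.1683 0.119 ]
BL [0.5119 0.2135 0.119 ]
BR [0.5099 0.1703 0.119 ]
stopL [0.6243 0.2087 0.133 ]
stopR [0.6217 0.1654 0.133 ]
scene hub top [ 0.5643 -0.1961  0.065 ] yellow [ 0.58   -0.1981  0.065 ] index [ 0.6258 -0.2022  0.02  ]
stopTL [0.6215 0.1662 0.133 ]
stopTR [0.625  0.2086 0.133 ]
```

Top view gives the head axis at about (0.565, 0.191) with yaw about -0.05, and the hub at (0.5643, -0.197) with the keyway at about -0.2 rad. First I lift and turn the tool.

```bash
cat >> h.py <<'E'
def st(target=None,yang=None):
    o=robot.observe();w,x,y,z=o['tool_rot'];from scipy.spatial.transform import Rotation as Rn
    R=Rn.from_quat([x,y,z,w]).as_matrix();np.set_printoptions(precision=4,suppress=True)
    print('t',round(o['t'],2),'p',o['position'],'yang',round(float(np.arctan2(R[1,1],R[0,1])),4),'tz',R[:,2],'F',o['ft_force'],'M',o['moment'],'open',round(o['opening']*1000,2),'q6',round(o['q'][5],3))
    if target is not None: print('offset mm',1000*R.T@(np.array(target)-o['position']))
    if yang is not None: print('turn z',np.arctan2(R[1,1],R[0,1])-yang)
    return o,R
E
python3 -m handwheel '{"offset":[[0,0,-35],[0,0,-35],[0,0,-35],[0,0,0]],"turn":[[0,0,-0.117],[0,0,-0.117],[0,0,-0.117],[0,0,0]]}' 80 
python3 -c "
from h import *
st([.565,.191,.315],1.52)"
```

```text
t: 0.5
position: [0.244, 0.5745, 0.3212]
tool_rot: [-0.002, 0.018, 1.0, -0.003]
ft_force: [0.2, -0.7, 0.6]
opening: 0.0803
t 0.5 p [0.244  0.5745 0.3212] yang 1.5339 tz [-0.0034 -0.0061 -1.    ] F [ 0.1762 -0.6945  0.5794] M [-0.0008 -0.002   0.0151] open 80.31 q6 -0.471
offset mm [-334.9026 -371.3859    7.4841]
turn z 0.013912426715944504
```

```bash

python3 -m handwheel '{"offset":[[-30,-34,0],[-30,-34,0],[-30,-34,0],[-30,-34,0],[-30,-34,0],[-30,-34,0],[-30,-34,0],[-30,-34,0]],"turn":[[0,0,0],[0,0,0],[0,0,0],[0,0,0],[0,0,0],[0,0,0],[0,0,0],[0,0,0]]}' 
python3 -c "
from h import *
st([.565,.191,.315],1.52)"
```

```text
t: 1.3
position: [0.4764, 0.2861, 0.316]
tool_rot: [-0.004, 0.018, 1.0, -0.005]
ft_force: [0.3, 0.6, 0.1]
opening: 0.0801
t 1.3 p [0.4764 0.2861 0.316 ] yang 1.5346 tz [-0.009  -0.0094 -0.9999] F [0.2751 0.6089 0.0798] M [ 0.0831  0.0355 -0.0419] open 80.07 q6 -1.109
offset mm [-92.0437 -91.8051   1.0844]
turn z 0.014594757306321648
```

```bash

python3 -m handwheel '{"offset":[[-30,-34,5],[-30,-34,5],[-20,-20,5],[0,0,0]],"turn":[[0,0,0],[0,0,0],[0,0,0],[0,0,0]]}' 
python3 -c "
from h import *
st([.565,.191,.2],1.52)"
```

```text
t: 1.7
position: [0.5572, 0.1861, 0.2968]
tool_rot: [-0.006, 0.023, 1.0, -0.006]
ft_force: [0.0, -0.2, -1.2]
opening: 0.0798
t 1.7 p [0.5572 0.1861 0.2968] yang 1.525 tz [-0.0131 -0.0109 -0.9999] F [ 0.0027 -0.2167 -1.2288] M [-0.0381  0.002   0.0537] open 79.83 q6 -1.309
offset mm [-8.756   6.3675 96.6448]
turn z 0.005004299105253018
```

```bash
sed -i "s/^    return o,R/    print('level turn',R.T@np.cross(R[:,2],[0,0,-1]))\n    return o,R/" h.py
python3 -m handwheel '{"offset":[[-4,3,40],[-4,3,40],[0,0,10],[0,0,0]],"turn":[[-0.011,-0.013,0.005],[0,0,0],[0,0,0],[0,0,0]]}' 
python3 - <<'E'
from h import *
st([.565,.191,.112],1.52)
for n in('scene','top'): cam(n,n+'1.png')
s=cv2.imread('pics/scene1.png');t=cv2.imread('pics/top1.png')
a=cv2.resize(s[140:260,350:470],(400,400));b=cv2.resize(t[190:310,110:230],(400,400));cv2.imwrite('pics/z3.png',cv2.hconcat([a,b]))
E
```

```text
t: 2.1
position: [0.5642, 0.1917, 0.2035]
tool_rot: [-0.0, 0.028, 1.0, -0.0]
ft_force: [0.1, -0.3, 0.9]
opening: 0.08
t 2.1 p [0.5642 0.1917 0.2035] yang 1.5152 tz [-0.0004 -0.     -1.    ] F [ 0.1106 -0.3088  0.8975] M [ 0.0264  0.0273 -0.0322] open 80.02 q6 -1.299
offset mm [-0.8823 -0.6567 91.4743]
turn z -0.004810532412077739
level turn [-0.0001 -0.0004 -0.    ]
```

View pics/z3.png

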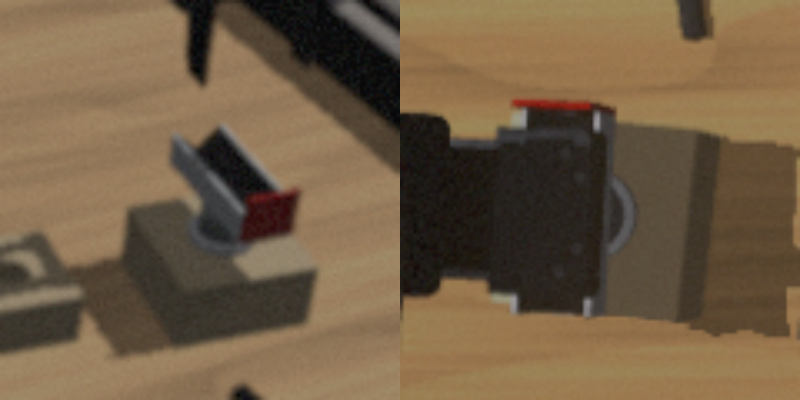

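The gripper sits over the cradle, still above it, with the fingers on both sides in y. I descend.

```bash

python3 -m handwheel '{"offset":[[-1,0,30],[0,0,25],[0,0,20],[0,0,12],[0,0,4],[0,0,0]],"turn":[[0,0,0],[0,0,0],[0,0,0],[0,0,0],[0,0,0],[0,0,0]]}' 
python3 - <<'E'
from h import *
st([.565,.191,.112],1.52)
for n in('scene','top'): cam(n,n+'2.png')
s=cv2.imread('pics/scene2.png');t=cv2.imread('pics/top2.png')
a=cv2.resize(s[140:260,350:470],(400,400));b=cv2.resize(t[190:310,110:230],(400,400));cv2.imwrite('pics/z4.png',cv2.hconcat([a,b]))
E
```

```text
t: 2.8
position: [0.5707, 0.1945, 0.1225]
tool_rot: [0.01, 0.027, 1.0, 0.002]
ft_force: [0.3, 0.6, 0.3]
opening: 0.0801
t 2.8 p [0.5707 0.1945 0.1225] yang 1.517 tz [ 0.0192  0.0043 -0.9998] F [0.2952 0.5999 0.3291] M [ 0.0571  0.0467 -0.0385] open 80.05 q6 -1.298
offset mm [ 5.7029 -3.8336 10.3986]
turn z -0.003013112094395698
level turn [0.0053 0.0189 0.    ]
```

View pics/z4.png

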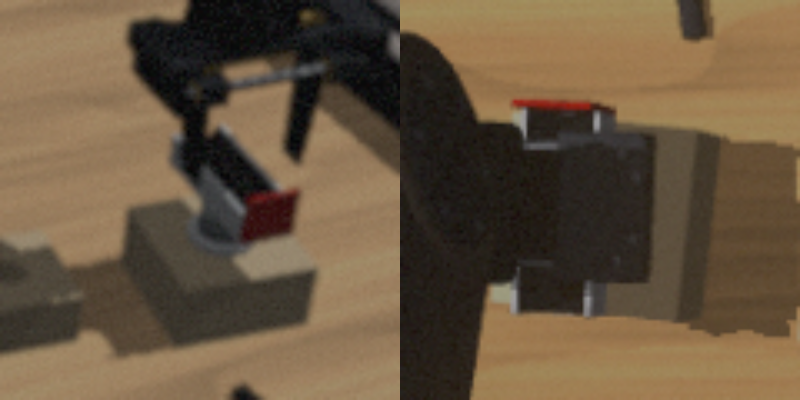

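No contact, but the fast move tilted the tool slightly and drifted a few mm. I correct that slowly.

```bash

python3 -m handwheel '{"offset":[[3,-2,4],[2,-1,4],[0,0,2],[0,0,0]],"turn":[[0.003,0.01,0],[0.002,0.009,0],[0,0,0],[0,0,0]]}' 
python3 - <<'E'
from h import *
st([.565,.191,.112],1.52)
E
```

```text
t: 3.3
position: [0.5661, 0.1916, 0.1141]
tool_rot: [0.001, 0.027, 1.0, 0.0]
ft_force: [0.1, -1.1, 0.4]
opening: 0.0797
t 3.3 p [0.5661 0.1916 0.1141] yang 1.5168 tz [ 0.0019  0.0008 -1.    ] F [ 0.0678 -1.1476  0.4139] M [ 0.0077  0.066  -0.0173] open 79.69 q6 -1.301
offset mm [ 1.0873 -0.6782  2.1287]
turn z -0.003248531817137801
level turn [ 0.0009  0.0018 -0.    ]
```

```bash

python3 -m handwheel '{"offset":[[1,-1,2],[0,0,0],[0,0,0],[0,0,0],[0,0,0],[0,0,0],[0,0,0],[0,0,0]],"turn":[[0.001,0.002,0],[0,0,0],[0,0,0],[0,0,0],[0,0,0],[0,0,0],[0,0,0],[0,0,0]]}' 40 8
python3 -c "
from h import *
st([.565,.191,.112],1.52)"
python3 -m handwheel '{"offset":[[0,0,0],[0,0,0],[0,0,0]],"turn":[[0,0,0],[0,0,0],[0,0,0]]}' 30 55
python3 -c "
from h import *
st([.565,.191,.112],1.52)"
```

```text
t: 4.1
position: [0.565, 0.1905, 0.112]
tool_rot: [-0.0, 0.027, 1.0, -0.0]
ft_force: [0.2, -0.2, 0.2]
opening: 0.0438
t 4.1 p [0.565  0.1905 0.112 ] yang 1.5167 tz [-0.0004 -0.0002 -1.    ] F [ 0.165  -0.2078  0.1817] M [ 0.0341  0.0138 -0.0332] open 43.83 q6 -1.302
offset mm [ 0.0653  0.4639 -0.023 ]
turn z -0.0033295211194479535
level turn [-0.0003 -0.0004  0.    ]
t: 4.4
position: [0.5651, 0.1906, 0.112]
tool_rot: [-0.0, 0.027, 1.0, -0.0]
ft_force: [-0.1, -0.3, -1.3]
opening: 0.0436
t 4.4 p [0.5651 0.1906 0.112 ] yang 1.5168 tz [-0.0003 -0.0002 -1.    ] F [-0.1067 -0.3089 -1.2913] M [ 0.0662 -0.0329  0.0118] open 43.64 q6 -1.302
offset mm [ 0.0877  0.4112 -0.0016]
turn z -0.003223923181530086
level turn [-0.0002 -0.0003 -0.    ]
```

```bash

python3 -m handwheel '{"offset":[[0,0,-4],[0,0,-8],[0,0,-12],[0,0,-12],[0,0,-12],[0,0,-12],[0,0,-12],[0,0,0]],"turn":[[0,0,0],[0,0,0],[0,0,0],[0,0,0],[0,0,0],[0,0,0],[0,0,0],[0,0,0]]}' 
python3 -c "
from h import *
st([.565,.191,.232])"
python3 -m handwheel '{"offset":[[0,0,-12],[0,0,-12],[0,0,-12],[0,0,-5],[0,0,0]],"turn":[[0,0,0],[0,0,0],[0,0,0],[0,0,0],[0,0,0]]}' 
python3 - <<'E'
from h import *
st([.5643,-.197,.232],1.371)
for n in('scene','top'): cam(n,n+'3.png')
s=cv2.imread('pics/scene3.png');t=cv2.imread('pics/top3.png')
a=cv2.resize(s[120:240,350:470],(400,400));b=cv2.resize(t[190:310,90:210],(400,400));cv2.imwrite('pics/z5.png',cv2.hconcat([a,b]))
E
```

```text
t: 5.2
position: [0.5647, 0.1906, 0.1909]
tool_rot: [-0.0, 0.027, 1.0, -0.0]
ft_force: [0.7, -0.3, -3.5]
opening: 0.043
t 5.2 p [0.5647 0.1906 0.1909] yang 1.5168 tz [-0.0007 -0.0003 -1.    ] F [ 0.6944 -0.2814 -3.4544] M [0.0462 0.0327 0.0279] open 43.04 q6 -1.302
offset mm [ -0.2394   0.4139 -41.1072]
level turn [-0.0003 -0.0007  0.    ]
t: 5.7
position: [0.5645, 0.1905, 0.2356]
tool_rot: [-0.001, 0.027, 1.0, -0.0]
ft_force: [0.5, -0.5, -4.5]
opening: 0.0434
t 5.7 p [0.5645 0.1905 0.2356] yang 1.5168 tz [-0.001  -0.0003 -1.    ] F [ 0.5153 -0.5341 -4.5129] M [-0.0185 -0.0086 -0.0322] open 43.42 q6 -1.302
offset mm [ -20.7043 -386.9928    3.6788]
turn z 0.14581514643698568
level turn [-0.0004 -0.001  -0.    ]
```

View pics/z5.png

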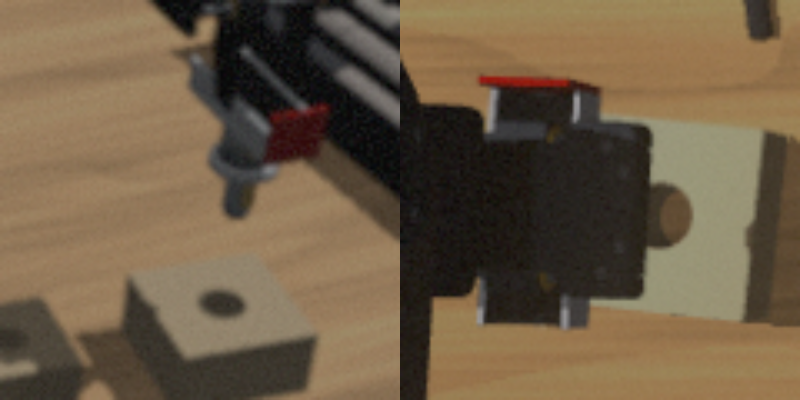

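The head is lifted clear and upright, and the hole in the block is visible below. Now I carry it to the hub.

```bash

python3 -m handwheel '{"offset":[[0,-20,0],[0,-35,0],[0,-35,0],[0,-35,0],[0,-35,0],[0,-35,0],[0,-35,0],[0,-35,0]],"turn":[[0,0,0.02],[0,0,0.02],[0,0,0.02],[0,0,0.02],[0,0,0.02],[0,0,0.02],[0,0,0.02],[0,0,0]]}' 
python3 -c "
from h import *
st([.5643,-.197,.232],1.371)"

```

```text
t: 6.6
position: [0.5276, -0.0773, 0.2298]
tool_rot: [-0.005, 0.096, 0.995, -0.0]
ft_force: [1.0, -1.4, -4.1]
opening: 0.0435
t 6.6 p [ 0.5276 -0.0773  0.2298] yang 1.3777 tz [-0.0094  0.0005 -1.    ] F [ 1.0104 -1.4341 -4.1063] M [ 0.0345 -0.0412 -0.0171] open 43.55 q6 -1.645
offset mm [ -58.9244 -110.4099   -2.5977]
turn z 0.006659095604635956
level turn [-0.0013 -0.0093 -0.    ]
```

```bash

python3 -m handwheel '{"offset":[[-16,-30,0],[-16,-30,0],[-14,-26,0],[-7,-13,0],[-2,-4,0],[0,0,0]],"turn":[[0,-0.004,0],[0,-0.004,0],[0,0,0],[0,0,0],[0,0,0],[0,0,0]]}' 
python3 -c "
from h import *
st([.5643,-.197,.232],1.371)"

```

```text
t: 7.2
position: [0.5598, -0.1966, 0.2263]
tool_rot: [-0.003, 0.099, 0.995, 0.0]
ft_force: [0.0, -0.8, -3.7]
opening: 0.0436
t 7.2 p [ 0.5598 -0.1966  0.2263] yang 1.3727 tz [-0.0069  0.001  -1.    ] F [ 0.0475 -0.7783 -3.6829] M [0.042  0.0342 0.0325] open 43.64 q6 -1.82
offset mm [-4.4397  0.5017 -5.7709]
turn z 0.0016763088068396659
level turn [-0.0003 -0.007   0.    ]
```

```bash

python3 -m handwheel '{"offset":[[-2,0,8],[-2,0,12],[0,0,12],[0,0,6],[0,0,0],[0,0,0]],"turn":[[0,-0.004,0],[0,-0.003,0],[0,0,0],[0,0,0],[0,0,0],[0,0,0]]}' 
python3 - <<'E'
from h import *
st([.5643,-.197,.179],1.371)
for n in('scene','top'): cam(n,n+'4.png')
s=cv2.imread('pics/scene4.png');t=cv2.imread('pics/top4.png')
a=cv2.resize(s[190:290,220:320],(400,400));b=cv2.resize(t[190:310,310:430],(400,400));cv2.imwrite('pics/z6.png',cv2.hconcat([a,b]))
E
```

```text
t: 7.8
position: [0.563, -0.1928, 0.1838]
tool_rot: [-0.001, 0.097, 0.995, 0.001]
ft_force: [-0.0, -0.8, -3.9]
opening: 0.0434
t 7.8 p [ 0.563  -0.1928  0.1838] yang 1.3768 tz [-0.002   0.0014 -1.    ] F [-0.0449 -0.7754 -3.8548] M [ 0.0597 -0.021  -0.0055] open 43.42 q6 -1.818
offset mm [-2.0523 -3.8566  4.8304]
turn z 0.0057778499417926454
level turn [ 0.001  -0.0022 -0.    ]
```

View pics/z6.png

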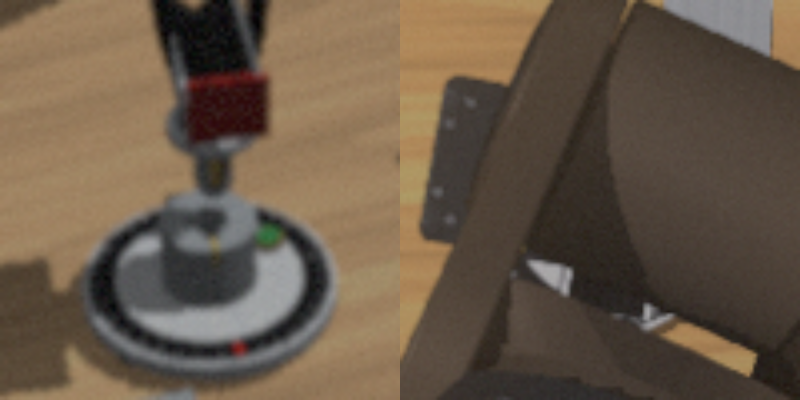

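```bash

python3 - <<'E'
from h import *
import pickle
c=pickle.load(open('scene0.pkl','rb'))
o,R=st([.5643,-.197,.179],1.371)
s=cv2.imread('pics/scene4.png')
x0,y0,k=245,205,8
im=cv2.resize(s[y0:y0+75,x0:x0+75],None,fx=k,fy=k,interpolation=2)
P=o['position'];ax=-R[:,2];y=R[:,1];x=np.cross(y,ax)
O=P-ax*.099
print('head O',O)
def H(a,b,z):return O+x*a+y*b+ax*z
def draw(pts,col):
    q=((proj(c,pts)-[x0,y0]+.5)*k).astype(int)
    cv2.polylines(im,[q.reshape(-1,1,2)],False,col,1)
th=np.linspace(0,2*np.pi,60)
draw([H(.008*np.cos(t),.008*np.sin(t),0) for t in th],(0,0,255))
draw([H(.011*np.cos(t),.011*np.sin(t),.005) for t in th],(0,0,255))
draw([H(.026*np.cos(t),.026*np.sin(t),.042) for t in th],(0,255,0))
draw([H(.059,-.022,.12),H(.059,.022,.12),H(.059,.022,.08),H(.059,-.022,.08),H(.059,-.022,.12)],(255,0,255))
draw([H(.0155,b,.042) for b in(-.004,.004)]+[H(.0155,b,.014) for b in(.004,-.004)],(255,255,0))
hb=np.array([.5643,-.197,.065])
draw([hb+[.028*np.cos(t),.028*np.sin(t),0] for t in th],(0,0,255))
draw([hb+[.012*np.cos(t),.012*np.sin(t),0] for t in th],(0,255,0))
a=-.2;draw([hb,hb+[.028*np.cos(a),.028*np.sin(a),0]],(255,0,0))
cv2.imwrite('pics/z7.png',im)
E
```

```text
t 7.9 p [ 0.5631 -0.193   0.1842] yang 1.3765 tz [-0.0015  0.0012 -1.    ] F [-0.6211  0.1367 -3.9106] M [0.0275 0.0019 0.037 ] open 43.46 q6 -1.818
offset mm [-1.956  -3.6575  5.1774]
turn z 0.005521391036828582
level turn [ 0.0008 -0.0017  0.    ]
head O [ 0.5629 -0.1929  0.0852]
```

View pics/z7.png

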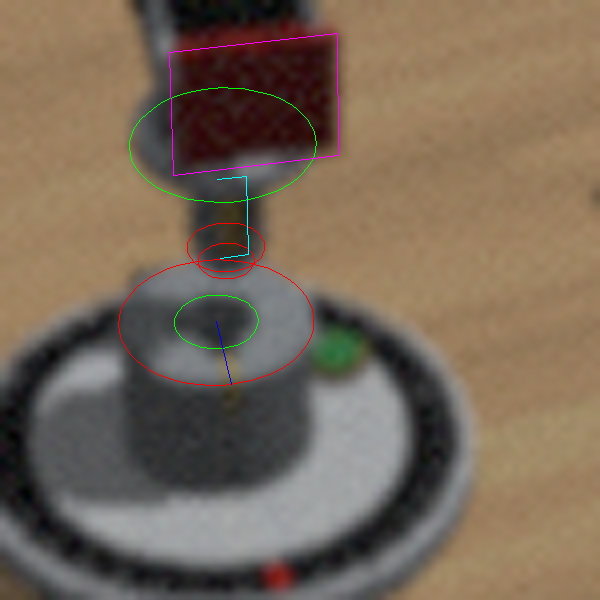

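The scene view shows the shaft end at about (273,238) in the original picture. It is a little to the right of the bore, roughly 4 mm in y, as the pose also says. The key faces the yellow mark. I correct laterally before lowering.

```bash

python3 -m handwheel '{"offset":[[-1.5,-2,2],[-1,-2,2],[0,0,0],[0,0,0]],"turn":[[0.001,-0.002,0.005],[0,0,0],[0,0,0],[0,0,0]]}' 
python3 - <<'E'
from h import *
o,R=st([.565,-.197,.179],1.371)
c=cam('scene','scene5.png');s=c['frame']
x0,y0,k=245,205,8
im=cv2.resize(s[y0:y0+75,x0:x0+75],None,fx=k,fy=k,interpolation=2)
im=cv2.convertScaleAbs(im,alpha=1.8)
cv2.imwrite('pics/z8.png',im)
E
```

```text
t: 8.3
position: [0.5653, -0.1983, 0.1809]
tool_rot: [0.001, 0.1, 0.995, -0.001]
ft_force: [-0.2, -0.3, -4.0]
opening: 0.0433
t 8.3 p [ 0.5653 -0.1983  0.1809] yang 1.3708 tz [ 0.0022 -0.0013 -1.    ] F [-0.2317 -0.2973 -4.0334] M [ 0.0136 -0.0171 -0.0486] open 43.3 q6 -1.818
offset mm [0.5681 1.1769 1.8814]
turn z -0.00022999933025880104
level turn [-0.0008  0.0025 -0.    ]
```

View pics/z8.png

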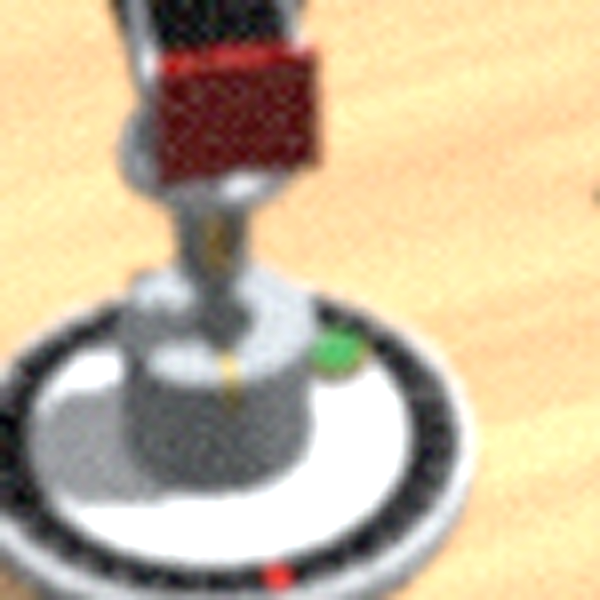

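```bash

python3 -m handwheel '{"offset":[[0.4,1.2,3],[0,0,4],[0,0,3],[0,0,0]],"turn":[[-0.001,0.002,0],[0,0,0],[0,0,0],[0,0,0]]}' 
python3 -c "
from h import *
st([.565,-.197,.160],1.371)"

```

```text
t: 8.75
position: [0.565, -0.1968, 0.17]
tool_rot: [0.0, 0.1, 0.995, 0.0]
ft_force: [-0.3, 0.0, -4.9]
opening: 0.0437
t 8.75 p [ 0.565  -0.1968  0.17  ] yang 1.3708 tz [ 0.0002  0.0003 -1.    ] F [-0.3233  0.0498 -4.8997] M [ 0.0527  0.0788 -0.034 ] open 43.74 q6 -1.817
offset mm [-0.024  -0.2081  9.9756]
turn z -0.0001799165393048252
level turn [ 0.0003  0.0001 -0.    ]
```

```bash

python3 -m handwheel '{"offset":[[0,0,3],[0,0,3],[0,0,2],[0,0,2],[0,0,2],[0,0,0]],"turn":[[0,0,0],[0,0,0],[0,0,0],[0,0,0],[0,0,0],[0,0,0]]}' 
python3 -c "
from h import *
st([.565,-.197,.150],1.371)"

```

```text
t: 9.35
position: [0.565, -0.1968, 0.1568]
tool_rot: [-0.0, 0.1, 0.995, 0.0]
ft_force: [-0.2, -0.1, -4.5]
opening: 0.0434
t 9.35 p [ 0.565  -0.1968  0.1568] yang 1.371 tz [-0.0002  0.0002 -1.    ] F [-0.1587 -0.0853 -4.5017] M [-0.062   0.1401 -0.0159] open 43.45 q6 -1.817
offset mm [-0.0589 -0.1492  6.7566]
turn z -4.522535630480107e-05
level turn [ 0.0002 -0.0002  0.    ]
```

The nose is 7 mm inside the bore without resistance. I go on to key height.

```bash

python3 -m handwheel '{"offset":[[0,0,2],[0,0,2],[0,0,2],[0,0,1],[0,0,0]],"turn":[[0,0,0],[0,0,0],[0,0,0],[0,0,0],[0,0,0]]}' 
python3 -c "
from h import *
st([.565,-.197,.150],1.371)"

```

```text
t: 9.85
position: [0.5649, -0.1969, 0.1492]
tool_rot: [-0.0, 0.1, 0.995, 0.0]
ft_force: [-0.8, 0.2, -4.3]
opening: 0.0434
t 9.85 p [ 0.5649 -0.1969  0.1492] yang 1.3709 tz [-0.0001  0.0002 -1.    ] F [-0.7869  0.1648 -4.2622] M [-0.0452  0.1641 -0.0344] open 43.43 q6 -1.817
offset mm [-0.0787 -0.0985 -0.7817]
turn z -0.0001153754900613535
level turn [ 0.0001 -0.0002  0.    ]
```

```bash

python3 -m handwheel '{"offset":[[0,0,1],[0,0,1],[0,0,1],[0,0,0]],"turn":[[0,0,0],[0,0,0],[0,0,0],[0,0,0]]}' 
python3 -c "
from h import *
st([.565,-.197,.145],1.371)"

```

```text
t: 10.25
position: [0.565, -0.1969, 0.1461]
tool_rot: [-0.0, 0.1, 0.995, 0.0]
ft_force: [-0.4, 0.8, -4.2]
opening: 0.0434
t 10.25 p [ 0.565  -0.1969  0.1461] yang 1.371 tz [-0.      0.0001 -1.    ] F [-0.3994  0.8082 -4.1668] M [-0.0455  0.0784 -0.0387] open 43.41 q6 -1.817
offset mm [-0.044  -0.0971  1.061 ]
turn z -1.6429769318815346e-05
level turn [ 0.0001 -0.     -0.    ]
```

No resistance 4 mm below nominal key height, so the key seems to be in the keyway already. I continue.

```bash

python3 -m handwheel '{"offset":[[0,0,1],[0,0,1],[0,0,1],[0,0,1],[0,0,1],[0,0,1],[0,0,0]],"turn":[[0,0,0],[0,0,0],[0,0,0],[0,0,0],[0,0,0],[0,0,0],[0,0,0]]}' 
python3 -c "
from h import *
st([.565,-.197,.120],1.371)
cam('scene','scene6.png');s=cv2.imread('pics/scene6.png')
cv2.imwrite('pics/z9.png',cv2.convertScaleAbs(cv2.resize(s[205:280,245:320],None,fx=8,fy=8,interpolation=2),alpha=1.8))"

```

```text
t: 10.95
position: [0.565, -0.1969, 0.1395]
tool_rot: [-0.0, 0.1, 0.995, 0.0]
ft_force: [0.5, -0.3, -4.2]
opening: 0.0433
t 10.95 p [ 0.565  -0.1969  0.1395] yang 1.371 tz [-0.  0. -1.] F [ 0.4935 -0.3232 -4.2478] M [-0.0622  0.1082  0.0375] open 43.27 q6 -1.817
offset mm [-0.0287 -0.0721 19.5312]
turn z 5.59241074826744e-06
level turn [ 0. -0. -0.]
```

View pics/z9.png

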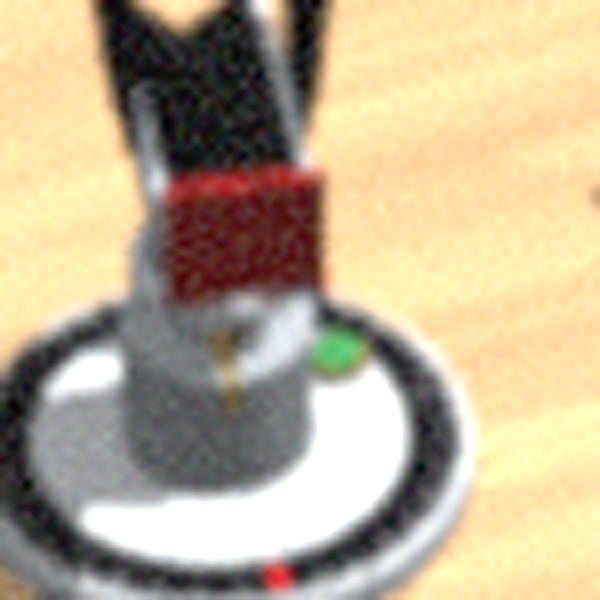

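The brass key at (222,345) in the zoom goes straight into the yellow-marked notch. The collar is about 17 mm above the hub. I push on down.

```bash

python3 -m handwheel '{"offset":[[0,0,2],[0,0,2],[0,0,2],[0,0,2],[0,0,2],[0,0,1],[0,0,0]],"turn":[[0,0,0],[0,0,0],[0,0,0],[0,0,0],[0,0,0],[0,0,0],[0,0,0]]}' 
python3 -c "
from h import *
st([.565,-.197,.120],1.371)"
python3 -m handwheel '{"offset":[[0,0,1],[0,0,1],[0,0,1],[0,0,1],[0,0,0]],"turn":[[0,0,0],[0,0,0],[0,0,0],[0,0,0],[0,0,0]]}' 
python3 -c "
from h import *
st([.565,-.197,.120],1.371)"

```

```text
t: 11.7
position: [0.565, -0.1969, 0.1275]
tool_rot: [-0.0, 0.1, 0.995, 0.0]
ft_force: [-1.0, 0.5, -3.1]
opening: 0.0434
t 11.7 p [ 0.565  -0.1969  0.1275] yang 1.371 tz [-0.0002  0.0001 -1.    ] F [-0.992   0.4537 -3.0865] M [-0.0947  0.1209  0.0564] open 43.38 q6 -1.817
offset mm [-0.0383 -0.0512  7.4946]
turn z -4.102880576439816e-05
level turn [ 0.     -0.0002  0.    ]
t: 12.2
position: [0.5655, -0.1971, 0.1258]
tool_rot: [0.001, 0.1, 0.995, -0.0]
ft_force: [-2.8, 0.2, 1.8]
opening: 0.043
t 12.2 p [ 0.5655 -0.1971  0.1258] yang 1.3709 tz [ 0.0024 -0.001  -1.    ] F [-2.8216  0.1802  1.8238] M [0.2316 0.52   0.0201] open 42.97 q6 -1.817
offset mm [0.4936 0.0382 5.8208]
turn z -6.345311170274925e-05
level turn [-0.0005  0.0025  0.    ]
```

```bash

python3 -m handwheel '{"offset":[[0,0,2],[0,0,3],[0,0,3],[0,0,3]],"turn":[[-0.0005,0.0025,0],[0,0,0],[0,0,0],[0,0,0]]}' 
python3 -c "
from h import *
st([.565,-.197,.122],1.371)"

```

```text
t: 12.6
position: [0.5659, -0.1974, 0.1219]
tool_rot: [0.002, 0.1, 0.995, -0.001]
ft_force: [-13.9, 4.1, 36.3]
opening: 0.0436
t 12.6 p [ 0.5659 -0.1974  0.1219] yang 1.3713 tz [ 0.004  -0.0022 -1.    ] F [-13.8819   4.1146  36.3053] M [ 1.223   2.7465 -0.0046] open 43.6 q6 -1.817
offset mm [ 0.9713  0.1757 -0.0599]
turn z 0.00025613628796783416
level turn [-0.0014  0.0044 -0.    ]
```

Flush by height, at 0.0649. The wrist force is 36 N with a 14 N side load, so I relax a bit, re-centre and level.

```bash

python3 -m handwheel '{"offset":[[0.6,0,1.8],[0.2,0,1.8],[0,0,1.8]],"turn":[[-0.001,0.004,0],[-0.0005,0.002,0],[0,0,0]]}' 
python3 -c "
from h import *
st([.565,-.197,.122],1.371)"

```

```text
t: 12.9
position: [0.5657, -0.1973, 0.122]
tool_rot: [0.002, 0.1, 0.995, -0.001]
ft_force: [-8.3, 2.1, 20.9]
opening: 0.0435
t 12.9 p [ 0.5657 -0.1973  0.122 ] yang 1.3713 tz [ 0.0031 -0.0016 -1.    ] F [-8.269   2.1467 20.8957] M [0.7239 1.7101 0.0551] open 43.47 q6 -1.817
offset mm [0.7704 0.1492 0.0277]
turn z 0.000318972064689671
level turn [-0.0009  0.0033 -0.    ]
```

```bash

python3 - <<'E'
from h import *
for i in range(6): c=cam('scene','scene7.png')
o,R=st([.565,-.197,.122],1.371)
s=c['frame']
x0,y0,k=245,205,8
im=cv2.convertScaleAbs(cv2.resize(s[y0:y0+75,x0:x0+75],None,fx=k,fy=k,interpolation=2),alpha=1.8)
def draw(pts,col):
    q=((proj(c,pts)-[x0,y0]+.5)*k).astype(int); cv2.polylines(im,[q.reshape(-1,1,2)],False,col,1)
yaw=o and np.arctan2(R[1,1],R[0,1])-np.pi/2
x=np.array([np.cos(yaw),np.sin(yaw),0]);y=np.array([-x[1],x[0],0]);hb=np.array([.5643,-.197,.023])
H=lambda a,b,z:hb+x*a+y*b+[0,0,z]
draw([H(.059,-.022,.12),H(.059,.022,.12),H(.059,.022,.08),H(.059,-.022,.08),H(.059,-.022,.12)],(255,0,255))
th=np.linspace(0,6.3,60);draw([H(.026*np.cos(t),.026*np.sin(t),.05) for t in th],(0,255,0))
cv2.imwrite('pics/z10.png',im)
E
```

```text
t 13.2 p [ 0.5657 -0.1973  0.1221] yang 1.3713 tz [ 0.003  -0.0016 -1.    ] F [-7.0133  3.1547 19.6792] M [0.702  1.5348 0.0048] open 43.28 q6 -1.817
offset mm [0.7325 0.1452 0.0489]
turn z 0.00034862579593730736
level turn [-0.001   0.0033  0.    ]
```

View pics/z10.png

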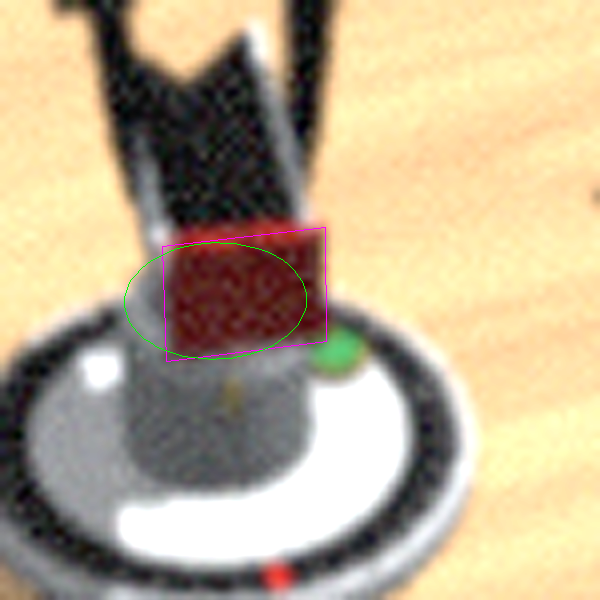

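Height, hard-stop behaviour and picture agree. The collar sits on the hub with the stop plate where a flush head should show it, within about 1 px. The hold is stable, so I hand it in.

```bash
python3 -c "
from h import *
robot.sign_off()
st()"
```

```text
the job is handed in; nothing more can be done
the job is handed in; nothing more can be done
```

The cradle head is in the hub with its key in the keyway. By my checks it is fully home, and the arm is still gripping it and pressing it down, so you can tighten the clamp screw. The system gave no verdict when I handed the job in, at about 13 s of the 58 s allowed.

**What I did:** I lifted the head out of the larger, 110 mm block and carried it to the hub. I set its angle by the yellow paint line (about -0.2 rad in world axes), and the key went in on the first try, so no turning search was needed. I then pushed it down against the spring.

**Last checks:**
- **Collar height:** it works out at 0.065 m, the hub's top face. It moved only 0.1 mm between a 21 N and a 36 N push, so it is against a hard stop.
- **Push and grip:** the wrist shows about 20 N, so roughly 24 N on the jig with the head's weight. The grip is set at 55 N, and the jaws read 43.3 mm on the 44 mm cradle.
- **Tilt and yaw:** tool tilt is about 0.003 rad and the yaw matches the keyway.

**What disagreed or stayed unchecked:**
- **Image offset:** the end stop shows about 1 px (roughly 1.5 mm) higher in the picture than calculated. It was the same before insertion, so I put it down to calibration or where I gripped along x. On its own it would not rule out a collar slightly above flush.
- **Side load:** about 7 N remains along x, and the tool sits about 1.4 mm off my estimate of the hub axis. The bore allows the shaft only 1 mm of play either way.
- **Top camera:** the arm blocks its view of the hub, so I could not use it for the final check.
- **Other objects:** the carry path kept clear of the core, wedge, spatula and hand lens. I did not measure their positions again at the end.

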